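# Dock the bench scraper and close its keeper

## Task

Put the bench scraper away: slide it flat along the bench, blade first, into the slot of the blue dock until it is fully home against the stop inside, without picking it up off the bench. Then swing the wire keeper with the yellow tab down behind the red grip until it is fully closed. Leave the can, the bin, the box and the steel ring where they stand.

Things in the scene. Friction and masses are not known exactly. Their poses are not given: they have to be found in the camera images.
- scraper: Bench scraper, loose, flat on the bench: steel blade 130 (x) x 100 (y) x 5 mm thick, with a red full-width grip bar along its back edge; 150 x 100 mm overall, about 0.4 kg. Origin on the underside at the middle of the blade; x points forward to the leading edge (x=+65 mm; its front corners are bevelled 7 mm over 18 mm), z up.
- scraper_grip (a point): Centre of the scraper's red grip bar, 20 (x) x 100 (y) x 24 mm high, 75 mm behind the scraper's origin, 12 mm above the bench; axes as the scraper. Its back face is at scraper x=-85 mm, its front face at x=-65 mm.
- dock: Blue steel dock fixed to the bench, 20 mm high. Origin on the bench at the middle of the slot mouth; x points into the slot, y across, z up. Slot 108 wide, 14 high, 90 mm deep, floored by the bench, roofed by two strips with a window between. Flared cheeks 20 mm high widen the mouth to 132 mm at x=-30 mm. Outer width 140, rear end x=104 mm; hinge ears 42 high at x=7 to 33, |y|=60 to 72 mm.
- slot_stop (a point): Middle of the back stop's face inside the slot, at bench level (dock x=90 mm), where the scraper's leading edge rests when home; axes as the dock. Home, the scraper's origin is at dock x=+25 mm and its grip stays outside, at dock x=-60 to -40 mm.
- keeper (a joint): Hinge of the keeper, rad: 0 fully closed, 2.7 thrown back over the dock. A U of 8 mm steel wire: two arms 92 mm long at dock y=+-79 mm and a cross wire with the yellow tab. It stays where left (1.2 N at the tab moves it). At value q the arms point q-0.197 rad above the dock's -x direction. Closed, the cross wire is 12 mm above the bench at dock x=-70 mm, just behind a home scraper's grip.
- keeper_hinge (a point): Middle of the keeper's hinge axis, 30 mm above the bench at dock x=+20 mm; axes as the dock, the hinge turns about y.
- keeper_tab (a point): Centre of the yellow press tab on the keeper: 36 mm (radial) x 50 mm (along y) x 4 mm plate, centre 107 mm from the hinge axis (closed: dock x=-85 mm, 9 mm above the bench). Its axes turn with the keeper and equal the dock's when closed.
- spray_can: Bystander: black and white spray can, 64 mm diameter, 180 mm high, loose; origin at the centre of its underside.
- blue_bin: Bystander: open blue plastic bin with parts, 160 x 110 x 70 mm high, loose; origin at the centre of its underside.
- orange_box: Bystander: open orange plastic box with parts, 130 x 90 x 45 mm high, loose; origin at the centre of its underside.
- pump_ring: Bystander: steel pump ring, 90 mm outer and 60 mm inner diameter, 30 mm high, loose; origin at the centre of its underside.
Not all that is in view belongs to the job. Leave any purple or turquoise look-alike of the scraper alone.

How it is judged:
By the outcome, as a careful person would: the job done as asked, in the order asked, and still so for the second after the job is handed in, with the robot touching nothing.
It also fails if it takes over 67 s, if anything falls off the work surface, if the arm or the gripper's body presses on something with over 40 N, if the wrist force passes 120 N, or if a joint passes its speed limit or range.

## Robot

A 7-joint arm with a two-finger parallel gripper is mounted at the origin on the work surface. World frame = base frame: x ahead of the robot, y to its left, z up, the work surface at z = 0. Lengths are in m, angles in rad, forces in N, time in s.
With the tool pointing down it reaches from about 0.4 to 0.85 m from the base axis. Payload 10.4 kg.
Tool frame: the origin (TCP) lies midway between the tips of the shut fingers; the grasp point (between the pads) lies 19 mm behind it; z points along the fingers, x is the direction in which the jaws open and shut, and the axes are right-handed (so a half turn about z gives the same grasp; the last joint's range is limited). The gripper opens to 85 mm and grips with 20 to 120 N. Pads are 22 mm wide; open, the fingers measure 114 mm over their backs; the gripper's body (76 mm by 85 mm) begins 54 mm behind the grasp point. The pads swing forward as they close: fully open they stand 13 mm farther back than shut.
Start: joints at [-1.194, 0.332, -0.065, 1.46, 0.022, 1.35, -0.088], TCP at [0.243, 0.576, 0.204] pointing down, gripper open.
Joint ranges: [-2.6, 2.6], [-0.5, 2.12], [-1.47, 1.34], [0.16, 2.42], [-1.27, 4.41], [0.06, 2.06], [-2.6, 2.6]. Speed limits (rad/s): [2.22, 2.22, 2.79, 2.79, 3.14, 3.14, 3.14].

## Interface

Orientations are given as a unit quaternion [x, y, z, w].
In Python, from workcell import telemetry, eyes, order gives the robot as it stands.
- The arm moves only by the tool servo_tool, never from a script. Its argument "deltas" is a list of rows, each a list of 3 entries, a list of its own where there are three numbers: the shift along the tool's x, y, z in cm, then the turn about the tool's z in rad, then the finger opening in cm, from 0 to 8.54. A call has 1 to 12 rows; each row shifts and turns the pose as measured when the row begins, along the tool's axes as they then stand; what a row does not reach is not made up. A row lasts 1/12 s, in which the tool goes at most 41.7 mm and 7.16 degrees, less where a joint would pass 70% of its speed; a pose out of reach is approached as far as the arm can. A call is refused whole if a number of a shift passes 4.17 or a number of a turn 0.125, either way. A call with a gripper value outside its range is refused whole. The fingers move at their own pace and stop on an object; "force" is the grip in N (left out, the last holds). Time passes only in rows, so rows that do not move let the fingers close. It gives the time, the measured TCP pose, the force and the opening at its end, in the units of the state.
- telemetry.get_obs(): the state, without advancing time (a new reading comes with each control period).
- eyes.camera(name): name is "side" or "top" or "wrist"; returns (picture, depth): 400x640x3 uint8, blue, green, red; 400x640 float32, m along the optical axis (not along the pixel's ray), 0 where there is no reading.
- eyes.calibration(name): a dict with "fx", "fy", "cx", "cy" (pixels), "distortion" ([k1, k2, p1, p2, k3] as OpenCV has them; the pictures are not rectified), "rvec" (rotation vector, rad) and "tvec" (3), from world to camera coordinates, as OpenCV has them. Camera axes: x right, y down, z forward; pixel columns grow to the right and rows downward; lengths in m; the calibration is good to about 2 mm. A picture is of the moment at which its call begins: read the wrist's pose just before it. calibration takes no time and is no camera call; for the wrist camera it gives the pose at the moment of the call.
- order.hand_in(): hands the job in, once; it reports no verdict.
The state is a dict: "clock": time; "joint_pos": joint angles; "joint_velocities": joint speeds; "tau": joint torques, N m; "position": TCP position; "ee_rot": TCP orientation; "ft_force": force on the tool from outside, world axes, zero at the start; "torque": the same for the moment, N m; "grip_width": opening from 0.0 (shut) to 1.0 (fully open).
Only numpy, scipy, OpenCV 4.12 (cv2) and the standard library are available. Lean on these libraries where they do the work, as an engineer would, in place of code of your own. Each camera call takes 0.05 s, during which the arm holds its last target. There are 200 camera calls.

## Working session

There is one attempt and no reset: what is moved stays moved. The work goes in short steps, Python scripts to look and compute and a tool call to move; the robot and the scene stay as the last step left them, time stands still between calls to the robot, and variables do not carry over. Pictures are saved under pics/ and viewed, about 8 in all and at most 12, crops included, and the job is handed in when it is done.

Besides the shell and the picture viewer there is one more tool, called after "Call:" in YAML: its name, and indented under it one key for each argument. servo_tool: Moves the arm, as the interface text tells. Its arguments: {"type":"object","properties":{"deltas":{"type":"array"},"force":{"type":"number"}},"required":["deltas"]}

```bash
mkdir -p pics; ls
cat > h.py <<'E'
import numpy as np, cv2
from workcell import telemetry, eyes, order
def cal(n):
    c=eyes.calibration(n); K=np.array([[c['fx'],0,c['cx']],[0,c['fy'],c['cy']],[0,0,1.]])
    R=cv2.Rodrigues(np.array(c['rvec'],float))[0]; return K,np.array(c['distortion'],float),R,np.array(c['tvec'],float).ravel()
def ray(c,uv):
    K,d,R,t=c; p=cv2.undistortPoints(np.array(uv,float).reshape(-1,1,2),K,d).reshape(-1,2)
    return -R.T@t, np.c_[p,np.ones(len(p))]@R
def onplane(c,uv,z):
    o,r=ray(c,uv); return o+r*((z-o[2])/r[:,2])[:,None]
def depthpts(c,uv,D):
    o,r=ray(c,uv); uv=np.array(uv,int).reshape(-1,2); return o+r*D[uv[:,1],uv[:,0]][:,None]
E
python3 - <<'E'
from h import *
print(telemetry.get_obs())
ims=[]
for n in('top','side'):
    im,D=eyes.camera(n); cv2.imwrite(f'pics/{n}0.png',im); np.save(f'{n}0.npy',D); c=cal(n); print(n,-c[2].T@c[3],c[2][2])
E
```

```text
pics
{'clock': 0.0, 'joint_pos': array([-1.19360914,  0.33286202, -0.06469039,  1.46096762,  0.02161722,
        1.34988   , -0.08850182]), 'joint_velocities': array([-5.67465261e-05, -6.47587862e-04, -4.47419666e-04, -1.52104370e-04,
        5.30212434e-04, -1.00476485e-03, -6.70328237e-04]), 'tau': array([-1.94413115e-03, -6.25448656e+01,  4.74607525e-02, -3.91596794e+01,
        1.60097791e-02,  9.84658574e-03,  3.25253143e-05]), 'position': array([0.2431189 , 0.57532161, 0.20320953]), 'ee_rot': array([ 8.33429161e-01,  5.52625849e-01, -5.67194337e-04,  4.27900798e-04]), 'ft_force': array([ 1.16573038, -1.36819363, -0.2213732 ]), 'torque': array([0.0095766 , 0.027961  , 0.05066457]), 'grip_width': 0.9960866426497015}
top [0.39947962 0.02729622 1.75986076] [ 0.09069225  0.01470962 -0.99577033]
side [ 0.01354689 -0.61744567  0.7744564 ] [ 0.49399694  0.58640221 -0.64194974]
```

View pics/top0.png

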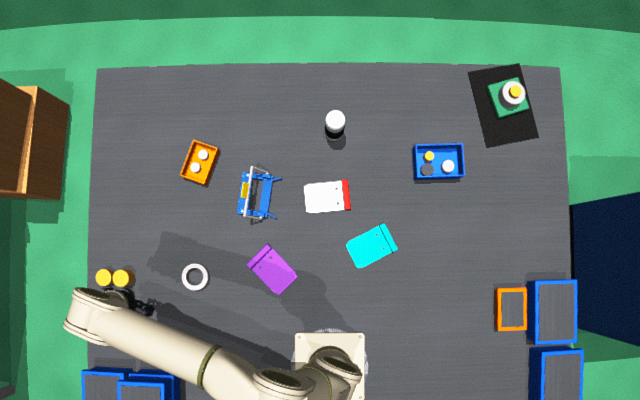

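View pics/side0.png

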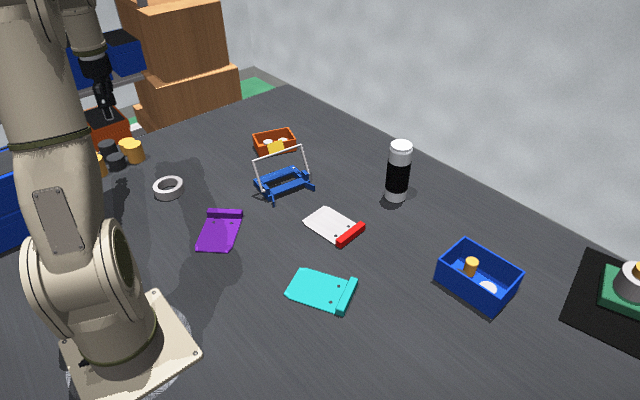

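Top view: scraper blade at about (325,197) with its red grip at (347,196). The blue dock is at (258,195), mouth toward the scraper, with the keeper thrown up or back and its yellow tab at (245,190). The purple and turquoise items are decoys. Next I measure.

```bash
cat > meas.py <<'E'
from h import *
def masks(im,box):
    hsv=cv2.cvtColor(im,cv2.COLOR_BGR2HSV); H,S,V=[hsv[...,i].astype(int) for i in range(3)]
    b=np.zeros(H.shape,bool); x0,y0,x1,y1=box; b[y0:y1,x0:x1]=1
    red=b&((H<6)|(H>174))&(S>150)&(V>80); white=b&(S<40)&(V>150); blue=b&(H>100)&(H<125)&(S>120); yel=b&(H>18)&(H<32)&(S>150)&(V>120)
    return red,white,blue,yel
def big(m):
    n,l,s,ce=cv2.connectedComponentsWithStats(m.astype(np.uint8)); k=1+np.argmax(s[1:,4]); return l==k
def uv(m): y,x=np.nonzero(m); return np.c_[x,y].astype(float)
def rect(P):
    r=cv2.minAreaRect((P[:,:2]*1000).astype(np.float32)); return np.round(r[0],1),np.round(r[1],1),round(r[2],1)
E
python3 - <<'E'
from meas import *
for n,box in(('top',(225,150,360,235)),('side',(235,130,375,260))):
    im=cv2.imread(f'pics/{n}0.png'); D=np.load(f'{n}0.npy'); c=cal(n)
    r,w,b,y=masks(im,box); 
    wb=w.copy(); wb[:, :(295 if n=='top' else 300)]=0; wb=big(wb); r=big(r)
    if n=='side': wb[:205]=0
    print(n,'red z24',rect(onplane(c,uv(r),.024)),'white z5',rect(onplane(c,uv(wb),.005)))
    for k,m in(('red',r),('white',wb),('blue',b),('yel',y)):
        P=depthpts(c,uv(m),D); P=P[np.abs(P[:,2])<.3]; print(k,m.sum(),'depth med',np.median(P,0).round(4),'zpct',np.percentile(P[:,2],[5,50,95]).round(3),rect(P))
    P=depthpts(c,uv(b),D); Q=P[np.abs(P[:,2]-.02)<.008]; print('blue top z20',len(Q),rect(Q))
    print('blue@20',rect(onplane(c,uv(b),.02)))
    # wire: white/grey in dock area
im=cv2.imread('pics/top0.png'); a=cv2.resize(im[145:240,220:365],None,fx=5.4,fy=5.4,interpolation=cv2.INTER_CUBIC)[:510]
s=cv2.imread('pics/side0.png')[125:215,235:380]; a=a[:, :783]; cv2.imwrite('pics/crop_top.png',a)
cv2.imwrite('pics/crop_side.png',cv2.resize(s,None,fx=5.4,fy=5.4,interpolation=cv2.INTER_CUBIC))
E
```

```text
top red z24 (array([577.2, -55.7]), array([99.4, 19.1]), 5.5) white z5 (array([572.5,  20.5]), array([102.9, 130. ]), 5.3)
red 173 depth med [ 0.5781 -0.0556  0.0232] zpct [0.015 0.023 0.03 ] (array([577.7, -56.5]), array([99.2, 20.7]), 6.0)
white 1150 depth med [0.5724 0.0181 0.004 ] zpct [-0.003  0.004  0.011] (array([572.6,  20.1]), array([104.2, 130.4]), 5.9)
blue 825 depth med [0.5738 0.2273 0.0193] zpct [0.001 0.019 0.039] (array([580.8, 239.8]), array([137.1, 151.1]), 82.1)
yel 82 depth med [0.583  0.2693 0.1283] zpct [0.116 0.128 0.142] (array([582.5, 269.3]), array([13.7, 47.1]), 82.5)
blue top z20 642 (array([576.8, 238.4]), array([134.6, 142.5]), 81.6)
blue@20 (array([579.3, 238.6]), array([134.3, 147.7]), 81.7)
side red z24 (array([570.6, -66.2]), array([113.1,  30.5]), 6.0) white z5 (array([570.6,  18.9]), array([100.1, 126.4]), 5.9)
red 337 depth med [ 0.5729 -0.0637  0.0215] zpct [0.005 0.021 0.025] (array([587.1, -57.3]), array([124.3,  29.6]), 11.1)
white 1056 depth med [0.5692 0.0207 0.0041] zpct [0.001 0.004 0.006] (array([574. ,  22.9]), array([106.7, 132.4]), 6.0)
blue 951 depth med [0.5834 0.2238 0.0187] zpct [0.004 0.019 0.038] (array([586.4, 235. ]), array([138.4, 185.3]), 83.3)
yel 157 depth med [0.5825 0.2669 0.1278] zpct [0.118 0.128 0.139] (array([648.5, 354.4]), array([259.8,  45.4]), 52.3)
blue top z20 739 (array([576.6, 236.2]), array([138.4, 145. ]), 83.3)
blue@20 (array([579. , 224.1]), array([152.2, 166.2]), 81.6)
```

View pics/crop_top.png

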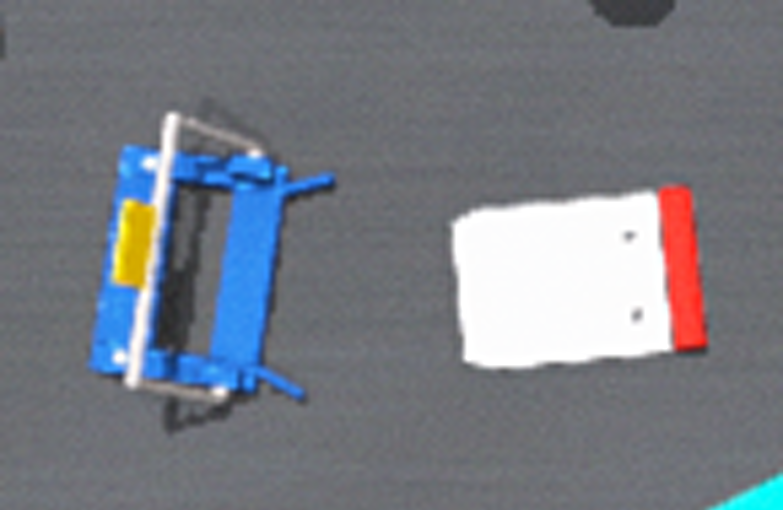

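View pics/crop_side.png

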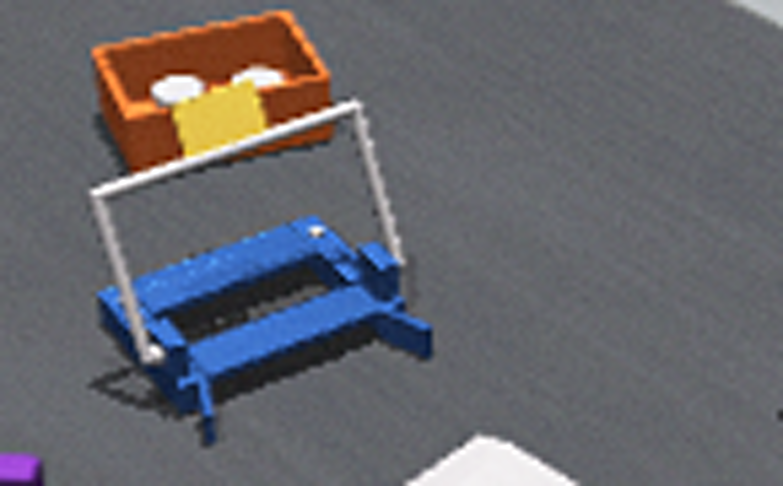

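Call:
servo_tool:
  deltas:
    - [[-2.5, 3.0, 0], 0, 8.54]
    - [[-2.5, 3.0, 0], 0, 8.54]
    - [[-2.5, 3.0, 0], 0, 8.54]
    - [[-2.5, 3.0, 0], 0, 8.54]
    - [[-2.5, 3.0, 0], 0, 8.54]
    - [[-2.5, 3.0, 0], 0, 8.54]
    - [[-2.5, 3.0, 0], 0, 8.54]
    - [[-2.5, 3.0, 0], 0, 8.54]
    - [[-2.5, 3.0, 0], 0, 8.54]
    - [[-2.5, 3.0, 0], 0, 8.54]
    - [[-2.5, 3.0, 0], 0, 8.54]
    - [[-2.5, 3.0, 0], 0, 8.54]

```text
clock: 1.1
position: [0.4592, 0.147, 0.1974]
ee_rot: [0.829, 0.559, -0.005, -0.001]
ft_force: [1.3, 1.2, 0.1]
grip_width: 0.997
```

```bash
cat >> h.py <<'E'
def togo(tx,ty,tz,ang):
    o=telemetry.get_obs(); from scipy.spatial.transform import Rotation as Ro
    R=Ro.from_quat(o['ee_rot']).as_matrix(); d=np.array([tx,ty,tz])-o['position']
    a=np.degrees(np.arctan2(R[1,0],R[0,0]))
    print('t',round(o['clock'],2),'pos',o['position'].round(4),'xang',a.round(2),'tilt',R[2].round(3),'F',np.round(o['ft_force'],1),'w',round(o['grip_width'],3),'j',o['joint_pos'].round(2))
    rem=(ang-a+180)%360-180
    print('delta tool cm now',(R.T@d*100).round(2),'turn',round(-np.radians(rem),3))
    c,s=np.cos(np.radians(ang)),np.sin(np.radians(ang))
    print('after turn cm', round((d[0]*c+d[1]*s)*100,2), round((d[0]*s-d[1]*c)*100,2), round(-d[2]*100,2))
E
python3 -c "
from h import *
togo(.578,-.055,.12,95.5)"
python3 - <<'E'
from meas import *
# dock edges: side lines of each view on plane z=20 with depth-filtered blue points
for n,box in(('top',(225,150,300,235)),('side',(235,130,330,210))):
    im=cv2.imread(f'pics/{n}0.png'); D=np.load(f'{n}0.npy'); c=cal(n)
    b=masks(im,box)[2]; U=uv(b); P=depthpts(c,U,D); k=np.abs(P[:,2]-.02)<.008
    Q=onplane(c,U[k],.02)[:,:2]
    for a in(80.5,81.5,82.5,83.5,84.5):
        t=np.radians(a); u=np.array([np.cos(t),np.sin(t)]); v=np.array([-u[1],u[0]]); s,w=Q@u,Q@v
        hw=np.histogram(w,np.arange(w.min(),w.max()+.004,.004))[0]; hs=np.histogram(s,np.arange(s.min(),s.max()+.004,.004))[0]
        print(n,a,'along',s.min().round(4),s.max().round(4),'across',w.min().round(4),w.max().round(4),hw,hs)
E
```

```text
t 1.1 pos [0.4592 0.147  0.1974] xang 68.03 tilt [-0.007 -0.007 -1.   ] F [1.3 1.2 0.1] w 0.997 j [-0.69  0.02  0.29  1.84 -0.01  1.29  0.79]
delta tool cm now [-14.24  18.63   7.71] turn -0.479
after turn cm -21.25 9.89 7.74
top 80.5 along 0.2623 0.399 across -0.6018 -0.4576 [14 24 30 32 29 18 15 16 16  9 13 10 13 14 14 13 12  9 13 15 13 13 15 19
 17 21 18 17 17 19 18 27 28 26 25 19  1] [ 5  3  2  5  6  3  4 21 45 45 40 40 39 38 40 16  7  8 12 13 10 11 11 12
 25 14  0  2 17 21 27 29 33 36  2]
top 81.5 along 0.2542 0.3886 across -0.6063 -0.4639 [24 21 32 35 22 17 15 20 12  9 11 10 14 15 14 12 10 12 13 14 13 14 17 18
 19 22 17 16 16 19 21 30 26 23 28 11] [ 6  3  3  4  5  5  3 32 47 43 42 39 36 39 39  7  7 10 14 12  9 11 11 12
 35  1  0  6 17 23 30 29 38 24]
top 82.5 along 0.2441 0.3795 across -0.6127 -0.469 [20 23 29 31 28 17 15 19 13  9 12 10 13 15 13 12 12 11 12 15 12 14 18 18
 20 19 20 14 17 20 18 30 27 21 30 15] [ 5  2  4  4  6  5  3 23 48 45 42 39 37 39 39 11  7 12 11 10 11 12 11 13
 29  7  0  2 16 23 28 27 41 30]
top 83.5 along 0.2335 0.3712 across -0.619 -0.4739 [15 22 27 32 31
[... 1174 characters left out ...]
1 18 26 17 17 15 11 12 18 21  8] [ 4  5  6  6  4  5  6 28 38 42 40 41 41 36 32 28 14  4  4  4  4  5  5  7
 30 33 31 33 34 32 27 31 31 30 18]
side 83.5 along 0.2253 0.3659 across -0.6215 -0.4713 [ 2 16 26 32 35 30 17 23 15 23 17 18 20 19 21 20 21 19 24 13 24 20 18 26
 13 24 22 17 26 19 19 18 12 13  8 21 23  5] [ 4  5  5  6  4  5  5 19 40 40 41 41 39 37 36 26 23  4  4  4  4  4  6  5
 23 34 32 33 34 30 28 31 31 32 22  2]
side 84.5 along 0.2147 0.357 across -0.6262 -0.476 [ 6 15 25 34 33 29 21 19 19 19 21 15 22 18 20 22 17 25 16 20 21 20 21 21
 20 17 26 20 19 25 12 19 15  8 14 22 19  4] [ 4  4  5  6  4  5  5 15 33 40 41 41 41 37 36 31 25  7  4  4  4  4  6  5
 14 35 34 29 38 28 27 33 31 31 25  7]
```

Call:
servo_tool:
  deltas:
    - [[0, 0, 0], -0.096, 8.54]
    - [[0, 0, 0], -0.096, 8.54]
    - [[0, 0, 0], -0.096, 8.54]
    - [[0, 0, 0], -0.096, 8.54]
    - [[0, 0, 0], -0.096, 8.54]
    - [[-3.0, 1.4, 1.0], 0, 8.54]
    - [[-3.0, 1.4, 1.0], 0, 8.54]
    - [[-3.0, 1.4, 1.0], 0, 8.54]
    - [[-3.0, 1.4, 1.0], 0, 8.54]
    - [[-3.0, 1.4, 1.0], 0, 8.54]
    - [[-3.0, 1.4, 1.0], 0, 8.54]
    - [[-3.0, 1.4, 1.0], 0, 8.54]

```text
clock: 2.1
position: [0.5843, -0.0637, 0.1243]
ee_rot: [0.664, 0.748, -0.004, -0.002]
ft_force: [0.6, 0.3, 0.7]
grip_width: 1.0
```

```bash
python3 -c "
from h import *
togo(.578,-.055,.12,95.5)"
```

```text
t 2.1 pos [ 0.5843 -0.0637  0.1243] xang 96.85 tilt [-0.002 -0.008 -1.   ] F [0.6 0.3 0.7] w 1.0 j [-0.36  0.33  0.48  1.68 -0.16  1.18  1.85]
delta tool cm now [ 0.95 -0.52  0.43] turn 0.023
after turn cm 0.93 -0.55 0.43
```

Call:
servo_tool:
  deltas:
    - [[0.95, -0.5, 0.4], 0.023, 8.54]
    - [[0, 0, 0], 0, 8.54]
    - [[0, 0, 0], 0, 8.54]

```text
clock: 2.35
position: [0.5779, -0.065, 0.1157]
ee_rot: [0.676, 0.737, -0.008, -0.002]
ft_force: [-0.2, -0.2, 0.1]
grip_width: 1.0
```

Run:
```python
from meas import *
togo(.578,-.055,.12,95.5)
c=cal('wrist'); im,D=eyes.camera('wrist'); cv2.imwrite('pics/w1.png',im)
print('cam',-c[2].T@c[3],c[2][2])
r,w,_,_=masks(im,(0,0,640,400)); r=big(r)
print(r.sum(),uv(r).min(0),uv(r).max(0)); print(rect(onplane(c,uv(r),.024)), np.median(depthpts(c,uv(r),D),0))
w=big(w); print(w.sum(),rect(onplane(c,uv(w),.005)),uv(w).min(0),uv(w).max(0))
```

```text
t 2.35 pos [ 0.5779 -0.065   0.1157] xang 94.89 tilt [-0.007 -0.015 -1.   ] F [-0.2 -0.2  0.1] w 1.0 j [-0.37  0.33  0.48  1.7  -0.15  1.16  1.81]
delta tool cm now [ 0.99  0.09 -0.43] turn -0.011
after turn cm 0.99 0.11 -0.43
cam [ 0.50812257 -0.06928614  0.28702489] [ 0.26642851  0.01416976 -0.96375052]
1889 [318. 143.] [338. 242.]
(array([576.5, -56.9]), array([99.3, 18.7]), 5.3) [ 0.57323356 -0.05712732  0.02411567]
10671 (array([570.2,  19. ]), array([100. , 128.7]), 5.5) [339. 141.] [468. 235.]
```

View pics/w1.png

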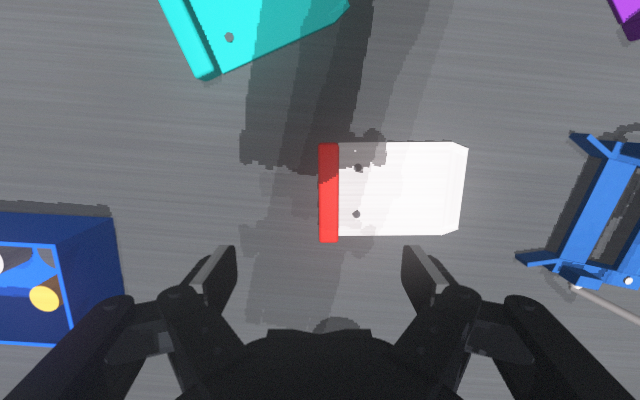

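The wrist view shows the red grip at pixels (328,192) between the fingers, and its measured position agrees with the top view to within 2 mm. Next: correct and descend.

Call:
servo_tool:
  deltas:
    - [[0.9, 0.1, 0], -0.011, 8.54]
    - [[0, 0, 1.5], 0, 8.54]
    - [[0, 0, 1.5], 0, 8.54]
    - [[0, 0, 1.5], 0, 8.54]
    - [[0, 0, 1], 0, 8.54]
    - [[0, 0, 0], 0, 8.54]
    - [[0, 0, 0], 0, 8.54]

```text
clock: 2.98
position: [0.5799, -0.0448, 0.0635]
ee_rot: [0.666, 0.746, -0.003, -0.001]
ft_force: [0.3, 0.1, 0.2]
grip_width: 0.999
```

```bash
python3 -c "
from h import *
togo(.577,-.056,.009,95.4)"
```

```text
t 2.98 pos [ 0.5799 -0.0448  0.0635] xang 96.55 tilt [-0.002 -0.007 -1.   ] F [0.3 0.1 0.2] w 0.999 j [-0.38  0.38  0.45  1.76 -0.19  1.05  1.83]
delta tool cm now [-1.07 -0.38  5.45] turn 0.02
after turn cm -1.09 -0.4 5.45
```

Call:
servo_tool:
  deltas:
    - [[-0.3, -0.1, 0], 0.01, 8.54]
    - [[-0.3, -0.1, 0], 0.0, 8.54]
    - [[-0.2, -0.1, 0.5], 0, 8.54]
    - [[0, 0, 0.8], 0, 8.54]
    - [[0, 0, 0.8], 0, 8.54]
    - [[0, 0, 0.5], 0, 8.54]
    - [[0, 0, 0.2], 0, 8.54]
    - [[0, 0, 0], 0, 8.54]
    - [[0, 0, 0], 0, 8.54]

```text
clock: 3.73
position: [0.5789, -0.0535, 0.0353]
ee_rot: [0.669, 0.743, -0.002, -0.0]
ft_force: [0.8, 0.3, -0.3]
grip_width: 1.002
```

```bash
python3 -c "
from h import *
togo(.577,-.056,.009,95.4)"
```

```text
t 3.73 pos [ 0.5789 -0.0535  0.0353] xang 95.97 tilt [-0.002 -0.003 -1.   ] F [ 0.8  0.3 -0.3] w 1.002 j [-0.36  0.41  0.45  1.78 -0.21  1.    1.85]
delta tool cm now [-0.22 -0.21  2.63] turn 0.01
after turn cm -0.23 -0.22 2.63
```

Call:
servo_tool:
  deltas:
    - [[-0.2, -0.2, 0.7], 0.01, 8.54]
    - [[0, 0, 0.7], 0.0, 8.54]
    - [[0, 0, 0.6], 0, 8.54]
    - [[0, 0, 0.4], 0, 8.54]
    - [[0, 0, 0.1], 0, 8.54]
    - [[0, 0, 0], 0, 8.54]
    - [[0, 0, 0], 0, 8.54]

```text
clock: 4.32
position: [0.5767, -0.0559, 0.0073]
ee_rot: [0.673, 0.739, -0.002, -0.0]
ft_force: [0.2, -0.8, 0.3]
grip_width: 1.001
```

```bash
python3 -c "
from h import *
togo(.577,-.056,.009,95.4)"
```

```text
t 4.32 pos [ 0.5767 -0.0559  0.0073] xang 95.34 tilt [-0.002 -0.003 -1.   ] F [ 0.2 -0.8  0.3] w 1.001 j [-0.34  0.45  0.44  1.8  -0.23  0.94  1.86]
delta tool cm now [-0.01  0.02 -0.17] turn -0.001
after turn cm -0.01 0.03 -0.17
```

Call:
servo_tool:
  deltas:
    - [[0, 0, -0.15], 0, 4]
    - [[0, 0, 0], 0, 1.5]
    - [[0, 0, 0], 0, 1.0]
    - [[0, 0, 0], 0, 1.0]
    - [[0, 0, 0], 0, 1.0]
    - [[0, 0, 0], 0, 1.0]
    - [[0, 0, 0], 0, 1.0]
    - [[0, 0, 0], 0, 1.0]
  force: 40

```text
clock: 4.98
position: [0.5777, -0.0558, 0.0103]
ee_rot: [0.673, 0.739, -0.001, 0.0]
ft_force: [-0.3, -0.1, 0.3]
grip_width: 0.119
```

```bash
python3 -c "
from h import *
togo(.546,.019,.009,82)"
```

```text
t 4.98 pos [ 0.5777 -0.0558  0.0103] xang 95.35 tilt [-0.002 -0.001 -1.   ] F [-0.3 -0.1  0.3] w 0.119 j [-0.34  0.45  0.44  1.8  -0.23  0.95  1.86]
delta tool cm now [ 7.74 -2.46  0.12] turn 0.233
after turn cm 6.97 -4.18 0.13
```

Opening is 10 mm where the bar should hold it at 20 mm, so I look.

Run:
```python
from meas import *
im,D=eyes.camera('side'); c=cal('side'); cv2.imwrite('pics/s2.png',cv2.resize(im[60:300,240:480],None,fx=2.5,fy=2.5,interpolation=cv2.INTER_CUBIC))
im2,D2=eyes.camera('wrist'); cv2.imwrite('pics/w2.png',im2)
cw=cal('wrist'); r,w,_,_=masks(im2,(0,0,640,400)); w=big(w);print(rect(onplane(cw,uv(w),.005))); r=big(r);print(r.sum(),rect(onplane(cw,uv(r),.024)))
cv2.imwrite('pics/both.png',np.hstack([cv2.resize(im[100:300,240:440],(400,400),interpolation=2),cv2.resize(im2,(400,250))[:250].repeat(1,0) if 0 else cv2.copyMakeBorder(cv2.resize(im2,(400,250)),0,150,0,0,0)]))
```

```text
(array([570.2,  18.7]), array([ 99. , 128.9]), 5.4)
4083 (array([575.6, -56.8]), array([100.2,  19.2]), 5.5)
```

View pics/both.png

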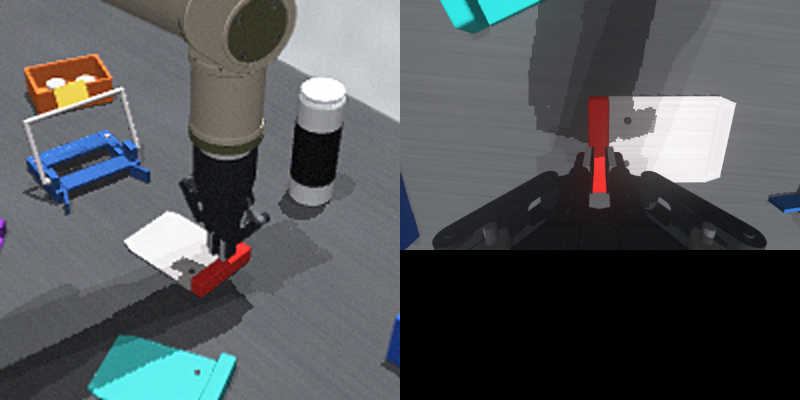

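The pictures show the fingers straddling the red bar and the scraper unmoved, so it is gripped and the width scale is just offset. Next I slide to the pre-entry pose in line with the dock.

Call:
servo_tool:
  deltas:
    - [[0.4, -0.2, 0], 0.02, 1.0]
    - [[0.7, -0.3, 0], 0.022, 1.0]
    - [[0.7, -0.3, 0], 0.022, 1.0]
    - [[0.7, -0.3, 0], 0.022, 1.0]
    - [[0.7, -0.3, 0], 0.022, 1.0]
    - [[0.7, -0.3, 0], 0.022, 1.0]
    - [[0.7, -0.3, 0], 0.022, 1.0]
    - [[0.7, -0.3, 0], 0.022, 1.0]
    - [[0.7, -0.3, 0], 0.022, 1.0]
    - [[0.5, -0.3, 0], 0.022, 1.0]
    - [[0.2, -0.1, 0], 0, 1.0]
    - [[0, 0, 0], 0, 1.0]
  force: 60

```text
clock: 6.08
position: [0.5472, 0.0137, 0.01]
ee_rot: [0.754, 0.657, -0.001, 0.001]
ft_force: [-0.8, 0.1, 0.4]
grip_width: 0.119
```

Run:
```python
from meas import *
togo(.546,.019,.009,82)
im,D=eyes.camera('wrist'); cv2.imwrite('pics/w3.png',im); c=cal('wrist'); r,w,_,_=masks(im,(0,0,640,400)); w=big(w);print(rect(onplane(c,uv(w),.005)))
```

```text
t 6.08 pos [0.5472 0.0137 0.01  ] xang 82.2 tilt [-0.002 -0.001 -1.   ] F [-0.8  0.1  0.4] w 0.119 j [-0.51  0.38  0.47  1.89 -0.21  0.92  1.5 ]
delta tool cm now [ 0.51 -0.19  0.1 ] turn 0.004
after turn cm 0.51 -0.19 0.1
(array([561.1,  52.1]), array([87.7, 60.4]), 5.1)
```

View pics/w3.png

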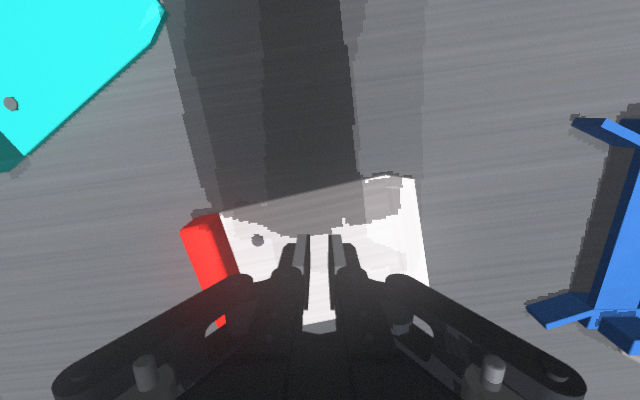

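The scraper did not follow; the fingers have passed over the bar. I check the scraper's pose and the true fingertip height.

Run:
```python
from meas import *
im,D=eyes.camera('top'); c=cal('top'); r,w,b,y=masks(im,(225,150,360,235)); r=big(r); print('red',r.sum(),rect(onplane(c,uv(r),.024)))
im,D=eyes.camera('side'); c=cal('side'); cv2.imwrite('pics/s3.png',cv2.resize(im[110:260,280:430],(600,600),interpolation=cv2.INTER_CUBIC))
p=telemetry.get_obs()['position']; K,d,R,t=c
print('TCP pix',cv2.projectPoints(np.array([p,p+[0,0,.02],[p[0],p[1],0]]),cv2.Rodrigues(R)[0],t,K,d)[0].reshape(-1,2))
g=im.max(2)<70; P=depthpts(c,uv(g),D); k=(np.hypot(P[:,0]-p[0],P[:,1]-p[1])<.04)&(P[:,2]<.15)&(P[:,2]>-.01)
print(np.histogram(P[k,2],np.arange(-.01,.15,.01)))
```

```text
red 127 (array([577. , -60.7]), array([16.7, 97.7]), 89.6)
TCP pix [[323.82443646 226.20477307]
 [323.75193454 220.67237795]
 [323.8602938  228.9415506 ]]
(array([51, 14,  0,  0,  1, 14, 26, 23, 17, 48, 32, 63, 34, 41, 54]), array([-0.01,  0.  ,  0.01,  0.02,  0.03,  0.04,  0.05,  0.06,  0.07,
        0.08,  0.09,  0.1 ,  0.11,  0.12,  0.13,  0.14]))
```

View pics/s3.png

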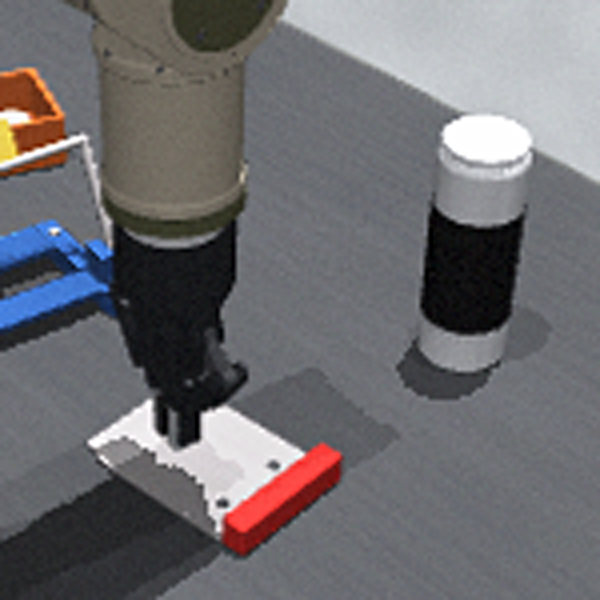

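Call:
servo_tool:
  deltas:
    - [[0, 0, -1.5], 0, 1.0]
    - [[0, 0, -2], 0, 1.0]
    - [[0, 0, -2], 0, 4.5]
    - [[-1.3, 0.8, -2], 0, 4.5]
    - [[-1.3, 0.8, -1], 0, 4.5]
    - [[-1.3, 0.8, 0], 0, 4.5]
    - [[-1.3, 0.8, 0], 0, 4.5]
    - [[-1, 0.6, 0], 0, 4.5]
    - [[-0.3, 0.2, 0], 0, 4.5]
    - [[0, 0, 0], 0, 4.5]
    - [[0, 0, 0], 0, 4.5]

```text
clock: 7.15
position: [0.5796, -0.0656, 0.0997]
ee_rot: [0.754, 0.656, -0.002, 0.002]
ft_force: [-0.2, 0.5, -0.4]
grip_width: 0.526
```

Run:
```python
from meas import *
from scipy.spatial.transform import Rotation as Ro
c=cal('wrist');o=telemetry.get_obs(); im,D=eyes.camera('wrist'); cv2.imwrite('pics/w4.png',im)
r,w,_,_=masks(im,(0,0,640,400)); r=big(r); w=big(w)
print('red',rect(onplane(c,uv(r),.024)),uv(r).min(0),uv(r).max(0)); print('white',rect(onplane(c,uv(w),.005)),uv(w).max(0))
togo(.577,-.057,.1,95)
P=depthpts(c,uv(D>0),D[:]) ; R=Ro.from_quat(o['ee_rot']).as_matrix(); L=(P-o['position'])@R
k=(np.abs(L[:,0])<.06)&(np.abs(L[:,1])<.02)&(L[:,2]>-.09)&(L[:,2]<.03)&(P[:,2]>.04)
for a,b in((-.06,-.03),(-.03,-.015),(-.015,0),(0,.015),(.015,.03),(.03,.06)):
    q=L[k&(L[:,0]>=a)&(L[:,0]<b)]; print(a,len(q), np.percentile(q[:,2],[50,90,99,100]).round(4) if len(q) else '')
```

```text
red (array([576.4, -56.7]), array([99.6, 19. ]), 5.5) [306. 139.] [349. 244.]
white (array([570.4,  18.1]), array([100.1, 129.9]), 5.5) [476. 233.]
t 7.2 pos [ 0.5795 -0.0654  0.0997] xang 82.07 tilt [-0.005 -0.    -1.   ] F [0.2 0.4 0.6] w 0.524 j [-0.41  0.35  0.54  1.73 -0.19  1.12  1.62]
delta tool cm now [ 0.79 -0.36 -0.04] turn -0.226
after turn cm 0.85 -0.18 -0.03
-0.06 3806 [-0.0845 -0.0746 -0.0418 -0.0358]
-0.03 1861 [-0.0642 -0.0402 -0.0316 -0.0295]
-0.015 0 
0 0 
0.015 1873 [-0.0643 -0.04   -0.0319 -0.0293]
0.03 3766 [-0.0843 -0.0744 -0.041  -0.0356]
```

Call:
servo_tool:
  deltas:
    - [[0, 0, 0], -0.08, 4.5]
    - [[0, 0, 0], -0.08, 4.5]
    - [[0.3, -0.1, 0], -0.05, 4.5]
    - [[0.3, -0.1, 0.5], -0.01, 4.5]
    - [[0.2, 0, 1], 0, 4.5]
    - [[0, 0, 1], 0, 4.5]
    - [[0, 0, 1], 0, 4.5]
    - [[0, 0, 1], 0, 4.5]
    - [[0, 0, 0.3], 0, 4.5]
    - [[0, 0, 0], 0, 4.5]
    - [[0, 0, 0], 0, 4.5]

```text
clock: 8.12
position: [0.5736, -0.0515, 0.0434]
ee_rot: [0.674, 0.739, -0.004, -0.001]
ft_force: [-0.2, 0.3, 0.2]
grip_width: 0.526
```

```bash
python3 -c "
from h import *
togo(.577,-.057,-.007,95.4)"
```

```text
t 8.12 pos [ 0.5736 -0.0515  0.0434] xang 95.24 tilt [-0.003 -0.007 -1.   ] F [-0.2  0.3  0.2] w 0.526 j [-0.38  0.4   0.48  1.79 -0.21  1.01  1.83]
delta tool cm now [-0.57  0.32  5.04] turn -0.003
after turn cm -0.58 0.29 5.04
```

Call:
servo_tool:
  deltas:
    - [[-0.3, 0.15, 0.5], 0, 4.5]
    - [[-0.2, 0.1, 0.8], 0, 4.5]
    - [[0, 0, 0.9], 0, 4.5]
    - [[0, 0, 0.8], 0, 4.5]
    - [[0, 0, 0.5], 0, 4.5]
    - [[0, 0, 0.4], 0, 4.5]
    - [[0, 0, 0.2], 0, 4.5]
    - [[0, 0, 0], 0, 4.5]
    - [[0, 0, 0], 0, 4.5]

```text
clock: 8.87
position: [0.5771, -0.0577, -0.0018]
ee_rot: [0.675, 0.738, -0.003, -0.001]
ft_force: [0.8, -0.6, 0.1]
grip_width: 0.524
```

```bash
python3 -c "
from h import *
togo(.577,-.057,-.007,95.4)"
```

```text
t 8.87 pos [ 0.5771 -0.0577 -0.0018] xang 95.16 tilt [-0.004 -0.006 -1.   ] F [ 0.8 -0.6  0.1] w 0.524 j [-0.35  0.47  0.46  1.8  -0.25  0.93  1.87]
delta tool cm now [0.07 0.   0.52] turn -0.004
after turn cm 0.07 -0.0 0.52
```

Call:
servo_tool:
  deltas:
    - [[0, 0, 0.3], 0, 4.5]
    - [[0, 0, 0.2], 0, 4.5]
    - [[0, 0, 0], 0, 4.5]
    - [[0, 0, 0], 0, 3.0]
    - [[0, 0, 0], 0, 1.5]
    - [[0, 0, 0], 0, 1.0]
    - [[0, 0, 0], 0, 1.0]
    - [[0, 0, 0], 0, 1.0]
    - [[0, 0, 0], 0, 1.0]
    - [[0, 0, 0], 0, 1.0]
  force: 50

```text
clock: 9.7
position: [0.5779, -0.0575, -0.006]
ee_rot: [0.674, 0.738, -0.003, -0.0]
ft_force: [-0.7, -0.3, -0.0]
grip_width: 0.202
```

```bash
python3 -c "
from h import *
togo(.546,.019,-.007,82)"
```

```text
t 9.7 pos [ 0.5779 -0.0575 -0.006 ] xang 95.18 tilt [-0.003 -0.004 -1.   ] F [-0.7 -0.3 -0. ] w 0.202 j [-0.35  0.48  0.45  1.81 -0.25  0.92  1.87]
delta tool cm now [ 7.9  -2.48  0.09] turn 0.23
after turn cm 7.13 -4.22 0.1
```

Opening now stops at 0.20 instead of 0.12, so the bar is held. I slide again.

Call:
servo_tool:
  deltas:
    - [[0.4, -0.2, 0], 0.02, 1.0]
    - [[0.7, -0.3, 0], 0.022, 1.0]
    - [[0.7, -0.3, 0], 0.022, 1.0]
    - [[0.7, -0.3, 0], 0.022, 1.0]
    - [[0.7, -0.3, 0], 0.022, 1.0]
    - [[0.7, -0.3, 0], 0.022, 1.0]
    - [[0.7, -0.3, 0], 0.022, 1.0]
    - [[0.7, -0.3, 0], 0.022, 1.0]
    - [[0.7, -0.3, 0], 0.022, 1.0]
    - [[0.7, -0.4, 0], 0.022, 1.0]
    - [[0.3, -0.2, 0], 0.01, 1.0]
    - [[0, 0, 0], 0, 1.0]

```text
clock: 10.7
position: [0.5472, 0.0097, -0.006]
ee_rot: [0.76, 0.65, -0.003, 0.003]
ft_force: [-0.5, 1.0, -1.0]
grip_width: 0.203
```

Run:
```python
from meas import *
togo(.546,.019,-.006,82)
im,D=eyes.camera('wrist'); cv2.imwrite('pics/w5.png',im); c=cal('wrist'); r,w,b,y=masks(im,(0,0,640,400)); r=big(r);print('red',rect(onplane(c,uv(r),.024)))
im,D=eyes.camera('top'); c=cal('top'); r,w,b,y=masks(im,(225,150,360,235)); r=big(r); w[:,:290]=0; print('top red',r.sum(),rect(onplane(c,uv(r),.024)))
```

```text
t 10.7 pos [ 0.5472  0.0097 -0.006 ] xang 81.1 tilt [-0.01   0.001 -1.   ] F [-0.5  1.  -1. ] w 0.203 j [-0.53  0.42  0.5   1.9  -0.24  0.89  1.5 ]
delta tool cm now [ 0.9  -0.26 -0.01] turn -0.016
after turn cm 0.9 -0.25 0.0
red (array([545.3,  10.3]), array([ 19.6, 100.8]), 81.2)Traceback (most recent call last):
  File "<stdin>", line 4, in <module>
  File "meas.py", line 8, in big
    n,l,s,ce=cv2.connectedComponentsWithStats(m.astype(np.uint8)); k=1+np.argmax(s[1:,4]); return l==k
                                                                       ~~~~~~~~~^^^^^^^^^
    return _wrapfunc(a, 'argmax', axis=axis, out=out, **kwds)
    return bound(*args, **kwds)
ValueError: attempt to get argmax of an empty sequence
```

View pics/w5.png

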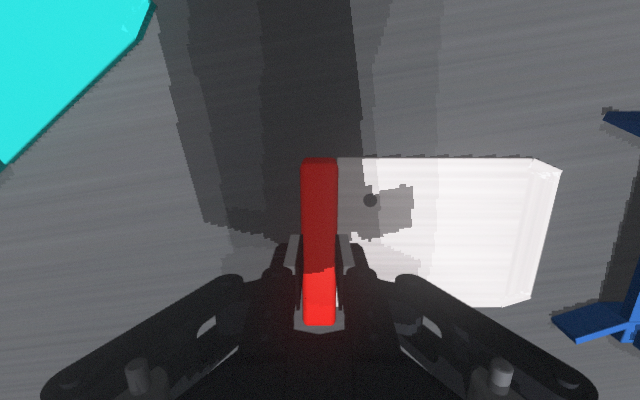

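Call:
servo_tool:
  deltas:
    - [[0.3, -0.05, 0], -0.008, 1.0]
    - [[0.4, -0.05, 0], -0.008, 1.0]
    - [[0.5, -0.05, 0], 0, 1.0]
    - [[0.5, 0, 0], 0, 1.0]
    - [[0.5, 0, 0], 0, 1.0]
    - [[0.5, 0, 0], 0, 1.0]
    - [[0.5, 0, 0], 0, 1.0]
    - [[0.4, 0, 0], 0, 1.0]
    - [[0.2, 0, 0], 0, 1.0]
    - [[0, 0, 0], 0, 1.0]

```text
clock: 11.63
position: [0.5525, 0.0482, -0.006]
ee_rot: [0.754, 0.657, -0.004, 0.004]
ft_force: [-0.3, -2.9, 1.1]
grip_width: 0.206
```

Run:
```python
from meas import *
togo(.566,.1525,-.006,82)
im,D=eyes.camera('wrist'); cv2.imwrite('pics/w6.png',im); c=cal('wrist'); r,w,b,y=masks(im,(0,0,640,400)); r=big(r);print('red',rect(onplane(c,uv(r),.024)))
U=uv(b); P=depthpts(c,U,D); t=np.radians(82); u=np.array([np.cos(t),np.sin(t)]); v=np.array([-u[1],u[0]])
k=(P[:,2]>.01)&(P[:,2]<.03)&(P[:,1]>.1); Q=onplane(c,U[k],.02)[:,:2]-[.572,.202]; s,l=Q@u,Q@v
for a in range(-30,60,6):
    m=(s>a/1e3)&(s<a/1e3+.006)
    if m.sum(): print(a,m.sum(),(1e3*np.sort(l[m])[[0,-1]]).round(1), 'inner',(1e3*l[m][l[m]<0].max()).round(1) if (l[m]<0).any() else '', (1e3*l[m][l[m]>0].min()).round(1) if (l[m]>0).any() else '')
```

```text
t 11.63 pos [ 0.5525  0.0482 -0.006 ] xang 82.09 tilt [-0.011  0.002 -1.   ] F [-0.3 -2.9  1.1] w 0.206 j [-0.58  0.43  0.48  1.88 -0.23  0.89  1.44]
delta tool cm now [10.51 -0.1  -0.12] turn 0.002
after turn cm 10.51 -0.11 0.0
red (array([550.5,  48.8]), array([ 19.6, 100.9]), 82.3)
-30 332 [-62.8  70.8] inner -51.4 60.6
-24 396 [-65.9  67.9] inner -48.4 58.1
-18 416 [-65.1  69.9] inner -46.9 55.7
-12 1185 [-65.9  71. ] inner -0.3 0.3
-6 2436 [-69.8  71. ] inner -0.3 0.3
0 2421 [-70.6  71.1] inner -0.3 0.3
6 2115 [-76.3  64.3] inner -0.3 0.3
12 1765 [-81.2  45.5] inner -0.3 0.3
18 1300 [-82.  27.] inner -0.3 0.3
24 760 [-70.7   8.9] inner -0.3 0.4
30 289 [-69.9 -45.5] inner -45.5 
36 287 [-70.  -45.5] inner -45.5 
42 205 [-70. -47.] inner -47.0 
48 26 [-70.  -62.9] inner -62.9
```

Call:
servo_tool:
  deltas:
    - [[0.4, -0.05, 0], 0, 1.0]
    - [[0.5, -0.05, 0], 0, 1.0]
    - [[0.5, 0, 0], 0, 1.0]
    - [[0.5, 0, 0], 0, 1.0]
    - [[0.5, 0, 0], 0, 1.0]
    - [[0.5, 0, 0], 0, 1.0]
    - [[0.5, 0, 0], 0, 1.0]
    - [[0.5, 0, 0], 0, 1.0]
    - [[0.5, 0, 0], 0, 1.0]
    - [[0.3, 0, 0], 0, 1.0]
    - [[0, 0, 0], 0, 1.0]

```text
clock: 12.6
position: [0.559, 0.0986, -0.006]
ee_rot: [0.755, 0.656, -0.004, 0.005]
ft_force: [-1.0, -3.3, 2.7]
grip_width: 0.208
```

```bash
cat > chk.py <<'E'
from meas import *
togo(.565,.1525,-.006,82)
im,D=eyes.camera('wrist'); c=cal('wrist'); cv2.imwrite('pics/wl.png',im); r,w,b,y=masks(im,(0,0,640,400)); r=big(r);q=rect(onplane(c,uv(r),.024)); print('red',q)
t=np.radians(82); u=np.array([np.cos(t),np.sin(t)]); v=np.array([-u[1],u[0]]); d=q[0]/1e3-[.572,.202]; print('grip dock x,y mm',(1e3*d@u).round(1),(1e3*d@v).round(1))
E
python3 chk.py
```

```text
t 12.6 pos [ 0.559   0.0986 -0.006 ] xang 82.01 tilt [-0.012  0.002 -1.   ] F [-1.  -3.3  2.7] w 0.208 j [-0.65  0.45  0.47  1.84 -0.24  0.91  1.36]
delta tool cm now [ 5.42 -0.16 -0.07] turn 0.0
after turn cm 5.42 -0.16 -0.0
red (array([557. ,  99.2]), array([ 19.7, 100.9]), 82.2)
grip dock x,y mm -103.9 0.5
```

Call:
servo_tool:
  deltas:
    - [[0.4, 0, 0], 0, 1.0]
    - [[0.5, 0, 0], 0, 1.0]
    - [[0.5, 0, 0], 0, 1.0]
    - [[0.5, 0, 0], 0, 1.0]
    - [[0.5, 0, 0], 0, 1.0]
    - [[0.5, 0, 0], 0, 1.0]
    - [[0.5, 0, 0], 0, 1.0]
    - [[0.3, 0, 0], 0, 1.0]
    - [[0.2, 0, 0], 0, 1.0]
    - [[0.2, 0, 0], 0, 1.0]

```text
clock: 13.48
position: [0.5657, 0.1414, -0.006]
ee_rot: [0.755, 0.655, -0.004, 0.006]
ft_force: [-0.7, -5.7, 5.6]
grip_width: 0.203
```

```bash
python3 chk.py
```

```text
t 13.48 pos [ 0.5657  0.1414 -0.006 ] xang 81.89 tilt [-0.013  0.003 -1.   ] F [-0.7 -5.7  5.6] w 0.203 j [-0.7   0.48  0.45  1.8  -0.24  0.92  1.28]
delta tool cm now [ 1.09 -0.23 -0.02] turn -0.002
after turn cm 1.09 -0.22 -0.0
red (array([563.7, 142.4]), array([ 19.3, 100.9]), 82.3)
grip dock x,y mm -60.2 -0.1
```

Call:
servo_tool:
  deltas:
    - [[0.2, 0, 0], 0, 1.0]
    - [[0.2, 0, 0], 0, 1.0]
    - [[0.2, 0, 0], 0, 1.0]
    - [[0.2, 0, 0], 0, 1.0]
    - [[0.2, 0, 0], 0, 1.0]
    - [[0.2, 0, 0], 0, 1.0]
    - [[0.2, 0, 0], 0, 1.0]

```text
clock: 14.12
position: [0.567, 0.1497, -0.006]
ee_rot: [0.757, 0.654, -0.008, 0.007]
ft_force: [-3.8, -10.1, 9.4]
grip_width: 0.203
```

```bash
python3 chk.py
```

```text
t 14.12 pos [ 0.567   0.1497 -0.006 ] xang 81.64 tilt [-0.021  0.001 -1.   ] F [ -3.8 -10.1   9.4] w 0.203 j [-0.71  0.49  0.45  1.79 -0.23  0.93  1.26]
delta tool cm now [ 0.25 -0.23 -0.01] turn -0.006
after turn cm 0.25 -0.23 -0.0
red (array([564.9, 150.3]), array([ 19.3, 100.8]), 82.2)
grip dock x,y mm -52.2 -0.2
```

Call:
servo_tool:
  deltas:
    - [[0.3, 0, 0], 0, 1.0]
    - [[0.3, 0, 0], 0, 1.0]
    - [[0.4, 0, 0], 0, 1.0]
    - [[0.4, 0, 0], 0, 1.0]

```text
clock: 14.5
position: [0.5667, 0.1494, -0.0061]
ee_rot: [0.76, 0.65, -0.016, 0.01]
ft_force: [-6.4, -15.5, 14.6]
grip_width: 0.209
```

```bash
python3 chk.py
```

```text
t 14.5 pos [ 0.5667  0.1494 -0.0061] xang 81.08 tilt [-0.038 -0.005 -0.999] F [ -6.4 -15.5  14.6] w 0.209 j [-0.72  0.5   0.46  1.77 -0.23  0.95  1.24]
delta tool cm now [ 0.28 -0.22 -0.02] turn -0.016
after turn cm 0.28 -0.21 -0.01
red (array([564.8, 150.5]), array([ 19.6, 100.6]), 82.0)
grip dock x,y mm -52.0 -0.0
```

Run:
```python
from meas import *
im,D=eyes.camera('wrist'); c=cal('wrist'); cv2.imwrite('pics/w8.png',im)
b=masks(im,(0,0,640,400))[2]; U=uv(b); P=depthpts(c,U,D); t=np.radians(82); u=np.array([np.cos(t),np.sin(t)]); v=np.array([-u[1],u[0]])
Q=P[:,:2]-[.572,.202]; s,l=Q@u,Q@v; k=(np.abs(P[:,2]-.02)<.004)&(l>-.05)&(l<.05)
print(np.histogram(s[k]*1e3,np.arange(-40,110,5)))
```

```text
(array([   0,    0,    0,    0,    0,    0,    0,  499, 1096, 1140, 1207,
       1231, 1283,  584,    0,    0,    0,    0,    0,    0,   35, 1894,
       1523, 1542, 1561, 1320, 1500, 1559,  359]), array([-40, -35, -30, -25, -20, -15, -10,  -5,   0,   5,  10,  15,  20,
        25,  30,  35,  40,  45,  50,  55,  60,  65,  70,  75,  80,  85,
        90,  95, 100, 105]))
```

View pics/w8.png

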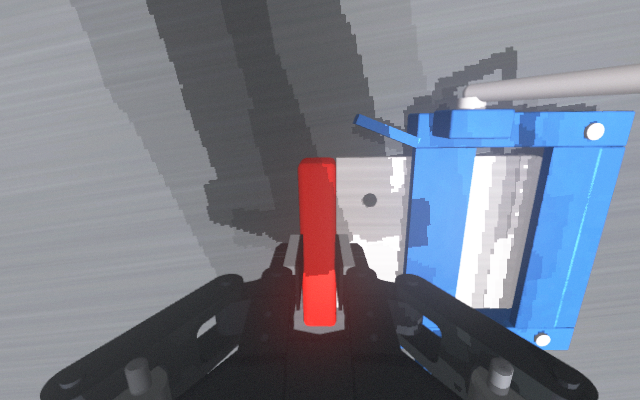

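The stop is confirmed. The roof's front edge reads at -2.5 mm and the grip at -52.0 mm in my frame, so the grip is at dock x = -49.5 mm (home is -50), and it stalled at about 16 N. I release and rise.

Call:
servo_tool:
  deltas:
    - [[0, 0, 0], 0, 1.0]
    - [[0, 0, 0], 0, 4.2]
    - [[0, 0, 0], 0, 4.2]
    - [[0, 0, 0], 0, 4.2]
    - [[0, 0, -0.5], 0, 4.2]
    - [[0, 0, -1.5], 0, 4.2]
    - [[0, 0, -2.5], 0, 4.2]
    - [[0, 0, -3], 0, 4.2]
    - [[0, 0, -3], 0, 4.2]
    - [[0, 0, -3], 0, 4.2]
    - [[0, 0, -3], 0, 0]
    - [[0, 0, -2], 0, 0]

```text
clock: 15.6
position: [0.5631, 0.1619, 0.1811]
ee_rot: [0.758, 0.652, -0.021, 0.006]
ft_force: [0.5, 0.4, -0.7]
grip_width: 0.219
```

Call:
servo_tool:
  deltas:
    - [[0, 0, -2], 0.1, 0]
    - [[0, 0, -1], 0.12, 0]
    - [[0, 0, 0], 0.12, 0]
    - [[0, 0, 0], 0.12, 0]
    - [[0, 0, 0], 0.12, 0]
    - [[0, 0, 0], 0.12, 0]
    - [[0, 0, 0], 0.12, 0]
    - [[0, 0, 0], 0.12, 0]
    - [[0, 0, 0], 0.12, 0]
    - [[0, 0, 0], 0.12, 0]
    - [[0, 0, 0], 0.12, 0]
    - [[0, 0, 0], 0.12, 0]

```text
clock: 16.6
position: [0.5648, 0.171, 0.2239]
ee_rot: [1.0, -0.025, -0.006, 0.012]
ft_force: [0.3, -0.8, 0.0]
grip_width: -0.001
```

```bash
cat > chk2.py <<'E'
from meas import *
from scipy.spatial.transform import Rotation as Ro
t=np.radians(82); u=np.array([np.cos(t),np.sin(t)]); v=np.array([-u[1],u[0]]); O=np.array([.572,.202])-.0025*u
def dk(x,y,z,ang=-8): p=O+x*u+y*v; togo(p[0],p[1],z,ang)
def dock(P): d=P[:,:2]-O; return np.c_[d@u,d@v,P[:,2]]
E
python3 - <<'E'
from chk2 import *
o=telemetry.get_obs(); c=cal('wrist'); im,D=eyes.camera('wrist')
dk(.095,0,.2)
P=depthpts(c,uv(D>0),D); R=Ro.from_quat(o['ee_rot']).as_matrix(); L=(P-o['position'])@R
k=(np.abs(L[:,0])<.03)&(np.abs(L[:,1])<.025)&(P[:,2]>.06); print('tip Lz',len(L[k]),np.percentile(L[k][:,2],[50,90,99,100]).round(4))
for n,box in(('top',(225,150,320,235)),('side',(235,130,330,215))):
    im,D=eyes.camera(n); c=cal(n); r,w,b,y=masks(im,box); 
    if y.sum()>20: print(n,'tab',y.sum(),(1e3*np.median(dock(depthpts(c,uv(big(y)),D)),0)).round(1))
    if r.sum()>20: print(n,'grip',r.sum(),(1e3*dock(onplane(c,uv(big(r)),.024)).mean(0)).round(1),rect(onplane(c,uv(big(r)),.024)))
E
```

```text
t 16.65 pos [0.5647 0.1712 0.2239] xang -3.41 tilt [-0.011  0.025 -1.   ] F [-0.2  0.3  0. ] w 0.001 j [-0.97  0.31  0.74  1.54 -0.19  1.39 -0.28]
delta tool cm now [  1.31 -12.4    2.07] turn 0.08
after turn cm 0.29 -12.41 2.39
tip Lz 25125 [-0.1099 -0.0736 -0.0399 -0.0315]
top grip 166 [-50.8  -6.   24. ] (array([567.9, 148.9]), array([20., 99.]), 82.1)
side tab 157 [ 68.3  -0.5 128.8]
side grip 313 [-64.2   3.1  24. ] (array([560.6, 136.3]), array([ 41.4, 108.6]), 83.4)
```

Call:
servo_tool:
  deltas:
    - [[0, -1, 0], 0.04, 0]
    - [[0, -1.5, 0], 0.04, 0]
    - [[0, -2, 0], 0, 0]
    - [[0, -2, 0], 0, 0]
    - [[0, -2, 0], 0, 0]
    - [[0, -2, 0], 0, 0]
    - [[0, -1.5, 0], 0, 0]
    - [[0, -0.5, 0], 0, 0]
    - [[0, 0, 0], 0, 0]
    - [[0, 0, 0], 0, 0]

```text
clock: 17.58
position: [0.5759, 0.3068, 0.22]
ee_rot: [0.999, -0.037, -0.007, 0.011]
ft_force: [0.5, -0.3, -0.5]
grip_width: 0.002
```

Run:
```python
from chk2 import *
dk(.105,0,.095)
```

```text
t 17.58 pos [0.5759 0.3068 0.22  ] xang -4.28 tilt [-0.012  0.023 -1.   ] F [ 0.5 -0.3 -0.5] w 0.002 j [-1.04  0.46  0.68  1.36 -0.27  1.44 -0.45]
delta tool cm now [ 1.21 -0.04 12.49] turn 0.065
after turn cm 1.07 0.18 12.5
```

Call:
servo_tool:
  deltas:
    - [[0.3, 0, 1], 0.02, 0]
    - [[0.3, 0, 1.5], 0.02, 0]
    - [[0.2, 0, 1.5], 0.02, 0]
    - [[0.2, 0, 1.5], 0, 0]
    - [[0, 0, 1.5], 0, 0]
    - [[0, 0, 1.5], 0, 0]
    - [[0, 0, 1.5], 0, 0]
    - [[0, 0, 1.2], 0, 0]
    - [[0, 0, 0.5], 0, 0]
    - [[0, 0, 0], 0, 0]
    - [[0, 0, 0], 0, 0]

```text
clock: 18.5
position: [0.5877, 0.2899, 0.0951]
ee_rot: [0.997, -0.076, -0.005, 0.012]
ft_force: [0.6, 0.4, 0.5]
grip_width: -0.004
```

Run:
```python
from chk2 import *
dk(.06,0,.095)
im,D=eyes.camera('side'); c=cal('side'); y=masks(im,(200,100,360,230))[3]; print(y.sum(),(1e3*np.median(dock(depthpts(c,uv(big(y)),D)),0)).round(1))
cv2.imwrite('pics/s9.png',cv2.resize(im[60:220,200:400],(750,600),interpolation=cv2.INTER_CUBIC))
```

```text
t 18.5 pos [0.5877 0.2899 0.0951] xang -8.76 tilt [-0.009  0.025 -1.   ] F [0.6 0.4 0.5] w -0.004 j [-1.    0.56  0.66  1.51 -0.34  1.21 -0.45]
delta tool cm now [-0.29  3.17  0.09] turn -0.013
after turn cm -0.33 3.17 0.01
156 [ 68.4  -0.7 128.6]
```

View pics/s9.png

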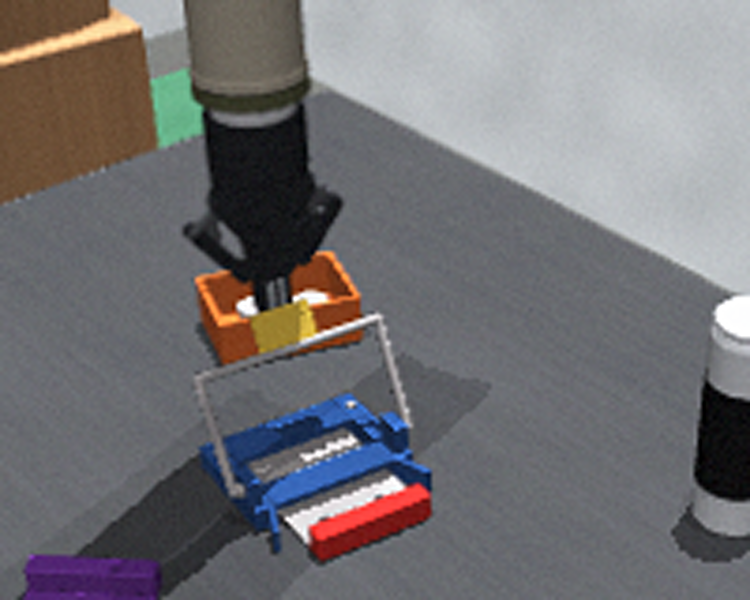

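Call:
servo_tool:
  deltas:
    - [[-0.1, 0.4, 0], 0, 0]
    - [[-0.1, 0.6, 0], 0, 0]
    - [[-0.1, 0.7, 0], 0, 0]
    - [[0, 0.7, 0], 0, 0]
    - [[0, 0.7, 0], 0, 0]
    - [[0, 0.7, 0], 0, 0]
    - [[0, 0.7, 0], 0, 0]
    - [[0, 0.7, 0], 0, 0]
    - [[0, 0.7, 0], 0, 0]
    - [[0, 0.4, 0], 0, 0]
    - [[0, 0, 0], 0, 0]

```text
clock: 19.47
position: [0.5758, 0.2223, 0.1011]
ee_rot: [0.997, -0.076, -0.003, 0.009]
ft_force: [-0.1, 0.1, 0.3]
grip_width: -0.002
```

```bash
cat >> chk2.py <<'E'
def tab():
    im,D=eyes.camera('side'); c=cal('side'); y=masks(im,(200,100,380,260))[3]; y[:, :]&=True
    if y.sum()<15: print('tab hidden'); return
    m=dock(depthpts(c,uv(big(y)),D)); m=np.median(m,0); print(y.sum(),'tab',(1e3*m).round(1),'phi deg',np.degrees(np.arctan2(m[2]-.03,.02-m[0])).round(1))
E
python3 - <<'E'
from chk2 import *
dk(-.021,0,.1); tab()
E
```

```text
t 19.47 pos [0.5758 0.2223 0.1011] xang -8.77 tilt [-0.004  0.019 -1.   ] F [-0.1  0.1  0.3] w -0.002 j [-0.98  0.47  0.69  1.63 -0.3   1.17 -0.37]
delta tool cm now [-0.04  4.41  0.2 ] turn -0.013
after turn cm -0.1 4.41 0.11
139 tab [  7.6  -0.3 140.5] phi deg 83.6
```

Tab is following (phi 84°). Next I continue over the top and down.

Call:
servo_tool:
  deltas:
    - [[0, 0.5, 0], 0, 0]
    - [[0, 0.6, 0], 0, 0]
    - [[0, 0.6, 0], 0, 0]
    - [[0, 0.6, 0], 0, 0]
    - [[0, 0.6, 0], 0, 0]
    - [[0, 0.6, 0], 0, 0]
    - [[0, 0.6, 0.1], 0, 0]
    - [[0, 0.5, 0.3], 0, 0]
    - [[0, 0.4, 0.3], 0, 0]
    - [[0, 0.4, 0.3], 0, 0]
    - [[0, 0.3, 0.3], 0, 0]
    - [[0, 0.2, 0.2], 0, 0]

```text
clock: 20.52
position: [0.5658, 0.1585, 0.0858]
ee_rot: [0.997, -0.076, -0.003, 0.009]
ft_force: [-0.8, -0.9, 0.9]
grip_width: -0.002
```

Run:
```python
from chk2 import *
dk(-.06,0,.064); tab()
```

```text
t 20.52 pos [0.5658 0.1585 0.0858] xang -8.7 tilt [-0.004  0.019 -1.   ] F [-0.8 -0.9  0.9] w -0.002 j [-0.93  0.42  0.71  1.72 -0.28  1.12 -0.29]
delta tool cm now [0.04 1.82 2.21] turn -0.012
after turn cm 0.01 1.86 2.18
24 tab [-62.    2.  123.2] phi deg 48.6
```

Call:
servo_tool:
  deltas:
    - [[0, 0.4, 0.4], 0, 0]
    - [[0, 0.5, 0.5], 0, 0]
    - [[0, 0.5, 0.6], 0, 0]
    - [[0, 0.4, 0.6], 0, 0]
    - [[0, 0.4, 0.6], 0, 0]
    - [[0, 0.4, 0.6], 0, 0]
    - [[0, 0.4, 0.6], 0, 0]
    - [[0, 0.4, 0.6], 0, 0]
    - [[0, 0.4, 0.4], 0, 0]
    - [[0, 0.3, 0.3], 0, 0]
    - [[0, 0, 0], 0, 0]

```text
clock: 21.48
position: [0.5576, 0.112, 0.0276]
ee_rot: [0.997, -0.076, -0.004, 0.01]
ft_force: [1.0, 0.0, 0.4]
grip_width: -0.003
```

Run:
```python
from chk2 import *
dk(-.091,0,-.005); tab()
```

```text
t 21.48 pos [0.5576 0.112  0.0276] xang -8.7 tilt [-0.006  0.021 -1.   ] F [1.  0.  0.4] w -0.003 j [-0.85  0.46  0.69  1.82 -0.32  1.   -0.18]
delta tool cm now [0.2  0.16 3.26] turn -0.012
after turn cm 0.18 0.23 3.26
62 tab [-95.6   9.8  53.4] phi deg 11.4
```

Call:
servo_tool:
  deltas:
    - [[0.1, 0.1, 0.4], 0, 0]
    - [[0.1, 0.1, 0.5], 0, 0]
    - [[0, 0, 0.5], 0, 0]
    - [[0, 0, 0.5], 0, 0]
    - [[0, 0, 0.4], 0, 0]
    - [[0, 0, 0.3], 0, 0]
    - [[0, 0, 0.2], 0, 0]
    - [[0, 0, 0.2], 0, 0]

```text
clock: 22.2
position: [0.5603, 0.1101, -0.0044]
ee_rot: [0.997, -0.075, -0.003, 0.01]
ft_force: [-0.1, 1.5, 0.8]
grip_width: -0.002
```

Run:
```python
from chk2 import *
dk(-.091,0,-.005); tab()
```

```text
t 22.2 pos [ 0.5603  0.1101 -0.0044] xang -8.63 tilt [-0.004  0.02  -1.   ] F [-0.1  1.5  0.8] w -0.002 j [-0.82  0.51  0.67  1.83 -0.36  0.94 -0.15]
delta tool cm now [-0.12  0.09  0.07] turn -0.011
after turn cm -0.12 0.09 0.06
86 tab [-95.8   9.2  20.6] phi deg -4.6
```

Call:
servo_tool:
  deltas:
    - [[0, 0, 0.2], 0, 0]
    - [[0, 0, 0.2], 0, 0]
    - [[0, 0, 0.2], 0, 0]
    - [[0, 0, 0.2], 0, 0]
    - [[0, 0, 0.2], 0, 0]
    - [[0, 0, 0.2], 0, 0]

```text
clock: 22.75
position: [0.5607, 0.1105, -0.0164]
ee_rot: [0.997, -0.075, -0.002, 0.009]
ft_force: [-10.0, -0.4, 31.5]
grip_width: -0.002
```

Run:
```python
from chk2 import *
dk(-.091,0,-.005); tab()
```

```text
t 22.75 pos [ 0.5607  0.1105 -0.0164] xang -8.6 tilt [-0.003  0.019 -1.   ] F [-10.   -0.4  31.5] w -0.002 j [-0.81  0.52  0.65  1.84 -0.37  0.92 -0.14]
delta tool cm now [-0.16  0.16 -1.14] turn -0.011
after turn cm -0.16 0.14 -1.14
87 tab [-94.2   9.7   7.5] phi deg -11.1
```

Firm end stop (31 N), tab at phi = -11.1° (closed is -11.3°). I retreat straight up and check.

Call:
servo_tool:
  deltas:
    - [[0, 0, -0.4], 0, 0]
    - [[0, 0, -0.6], 0, 0]
    - [[0, 0, -1.5], 0, 0]
    - [[0, 0, -2.5], 0, 0]
    - [[0, 0, -3], 0, 0]
    - [[0, 0, -3], 0, 0]
    - [[0, 3, -3], 0, 0]
    - [[0, 3, -2], 0, 0]
    - [[0, 3, -1], 0, 0]
    - [[0, 3, 0], 0, 0]
    - [[0, 2, 0], 0, 0]
    - [[0, 0, 0], 0, 0]

```text
clock: 23.8
position: [0.5395, -0.0294, 0.1653]
ee_rot: [0.997, -0.074, -0.002, 0.01]
ft_force: [-0.6, -1.0, 0.1]
grip_width: 0.005
```

Run:
```python
from chk2 import *
dk(0,0,.2); tab()
ims=[]
for n,box in(('top',(225,150,360,235)),('side',(235,130,400,260))):
    im,D=eyes.camera(n); c=cal(n); r,w,b,y=masks(im,box); ims.append(im)
    if r.sum(): q=rect(onplane(c,uv(big(r)),.024)); print(n,'red',r.sum(),q,(1e3*dock(np.array([[*q[0]/1e3,.024]]))).round(1))
    if y.sum(): print(n,'tab',y.sum(),(1e3*np.median(dock(depthpts(c,uv(big(y)),D)),0)).round(1),(1e3*dock(onplane(c,uv(big(y)),.011)).mean(0)).round(1))
cv2.imwrite('pics/end.png',np.hstack([cv2.resize(ims[0][140:250,210:320],(400,400),interpolation=2),cv2.resize(ims[1][110:230,230:350],(400,400),interpolation=2)]))
```

```text
t 23.8 pos [ 0.5395 -0.0294  0.1653] xang -8.46 tilt [-0.003  0.02  -1.   ] F [-0.6 -1.   0.1] w 0.005 j [-0.78  0.22  0.84  1.77 -0.15  1.23 -0.04]
delta tool cm now [ -0.2  -23.04  -3.94] turn -0.008
after turn cm -0.0 -23.12 -3.47
tab hidden
top red 174 (array([567.4, 148.7]), array([19.9, 99.8]), 82.5) [[-50.9  -2.9  24. ]]
top tab 129 [-86.8  -1.1   9. ] [-87.   -0.4  11. ]
side red 248 (array([561.1, 141. ]), array([ 32.7, 108.4]), 82.9) [[-59.4   2.3  24. ]]
side tab 12 [-101.4   23.     5.9] [-107.3   24.6   11. ]
```

View pics/end.png

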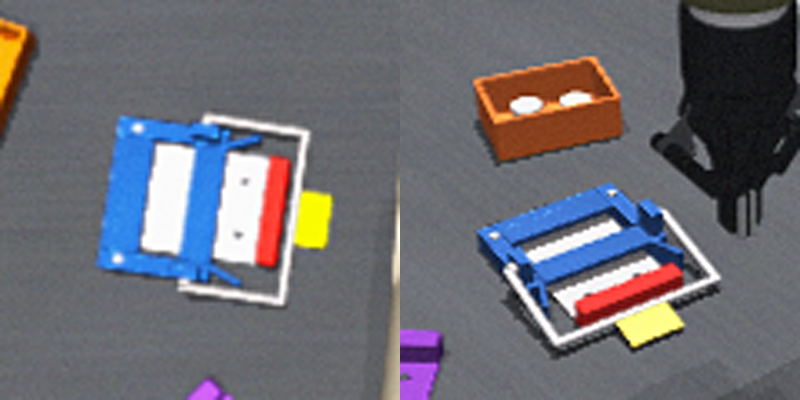

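The picture shows the scraper in the dock and the keeper down behind the red grip. The tab is at dock (-87, 0, 9) mm against an expected (-85, 0, 9). The tool is clear.

```bash
python3 -c "
from workcell import order; print(order.hand_in())"
```

```text
the job is handed in; nothing more can be done
None
```

The scraper is home in the blue dock and the keeper is closed behind the red grip. I handed the job in at about 24 s with the robot touching nothing.

**What I did:** I gripped the red bar, slid the scraper flat along the bench into the slot until it stalled at the stop at about 16 N, and let go. Then I swung the keeper over by its tab with shut fingers and pressed it to a firm end at about 33 N.

**Last checks:**
- **Scraper:** the grip centre reads at dock x = -50.9 mm in the top view and -49.5 mm in the wrist view; home is -50.
- **Keeper:** the tab reads at dock (-87, 0) mm and 9 mm high; closed is (-85, 0) and 9 mm. The hinge angle agreed to within about 0.2° while I was pressing.

**What failed or disagreed:**
- **First grasp missed:** the fingertips sit about 2 cm higher than the reported TCP, so the fingers passed over the bar. The scraper did not move, and I gripped it lower the second time.
- **Sideways position:** the scraper's grip reads 3 mm off centre in the top view but 0 mm in the wrist view, both within the slot's play.
- **Side camera:** its final readings were too poor to use, with the tab mostly masked and the grip's side face included.
- **Other objects:** I did not measure the can, bin, box and ring again at the end. Nothing I did went near them, and the box stood in view in the last picture.

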